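# Point out the doming set for the apprentice

## Task

Show the apprentice what to use for the next dome, touching nothing at all: with the fingers pointing straight down, point at the centre of the largest copper disc, then of the largest hollow in the steel doming block, then of the ball of the largest punch in the wooden stand. For each, bring the fingertips to about 2 to 3 cm above it and hold still for a full second, travelling well above everything in between and never coming down over any other disc, hollow or punch. Finish still pointing at the punch.

Things in the scene. Friction and masses are not known exactly. Their poses are not given: they have to be found in the camera images.
- disc_large: largest of three plain flat copper discs lying separately on the pale board: 50 mm diameter, 3 mm thick; origin at the centre of its underside, z up
- disc_medium: middle copper disc, 36 mm diameter, 3 mm thick; origin at the centre of its underside
- disc_small: smallest copper disc, 24 mm diameter, 3 mm thick; origin at the centre of its underside
- board: fixed pale grey layout board under the three discs, 120 x 340 x 3 mm thick; origin at the centre of its underside, on the bench
- block: doming block: fixed bare steel block 100 x 100 x 40 mm high with four round hollows of different sizes in its top; origin at the centre of its underside; may be turned any way about z
- hollow_large (a point): largest hollow of the doming block, 54 mm across; centre of the mouth, level with the block's top face (40 mm above the bench)
- hollow_medium (a point): second hollow, 34 mm across; centre of the mouth, level with the block's top face (40 mm above the bench)
- hollow_small (a point): third hollow, 24 mm across; centre of the mouth, level with the block's top face (40 mm above the bench)
- hollow_tiny (a point): smallest hollow, 18 mm across; centre of the mouth, level with the block's top face (40 mm above the bench)
- stand: fixed wooden punch stand, 50 x 124 x 40 mm high, with three punches standing in a row along its y axis, 42 mm apart, in any order; origin at the centre of its underside
- punch_large: steel doming punch with the largest ball head (32 mm diameter) on a 9 mm shaft, standing loosely upright in the stand, ball up; origin at the shaft's foot, 10 mm above the bench; 95 mm long
- punch_large_top (a point): crown (topmost point) of the largest punch's ball, about 105 mm above the bench
- punch_medium: steel punch with a 20 mm ball, 84 mm long; origin at the shaft's foot
- punch_medium_top (a point): crown of the medium punch's ball, about 94 mm above the bench
- punch_small: steel punch with a 12 mm ball, 76 mm long; origin at the shaft's foot
- punch_small_top (a point): crown of the small punch's ball, about 86 mm above the bench
- hammer: bystander: loose hammer, 240 mm long with a pale wooden handle, lying crosswise at the far side of the work; origin at the underside
- bangle: bystander: loose plain brass bangle lying flat, 68 mm across, 12 mm high; origin at the centre of its underside
- caliper: bystander: loose steel sliding caliper lying flat, 150 mm long, up to 11 mm high, with a black slider; origin at its underside, mid-length
Mind the look-alikes: they are no part of the job. What is shaped like the punch_large but blue is not meant. What is shaped like the disc_large but purple is not meant.

How it is judged:
On the way, in this order (a step that is already met when the one before it is completed fails the run):
1. dwell just above the centre of the largest copper disc, fingers down (horizontal distance between the grasp point and disc_large below 0.015 m and z of the grasp point in the frame of disc_large between 0.015 and 0.068 m and angle between the grasp point's own z axis and vertical above 2.6 rad), for 0.9 s.
2. dwell just above the centre of the largest hollow, fingers down (horizontal distance between the grasp point and hollow_large below 0.015 m and z of the grasp point in the frame of hollow_large between 0.015 and 0.068 m and angle between the grasp point's own z axis and vertical above 2.6 rad), for 0.9 s.
3. dwell just above the centre of the largest punch, fingers down (horizontal distance between the grasp point and punch_large_top below 0.015 m and z of the grasp point in the frame of punch_large_top between 0.015 and 0.068 m and angle between the grasp point's own z axis and vertical above 2.6 rad), for 0.9 s.
At the end, for the whole second after the job is handed in: The fingers still point down (within about 30 degrees) at the largest punch: TCP within 15 mm of its axis and 15 to 68 mm above its crown (fingertips less than about 5 cm above it, not touching), and every disc, punch and bystander is within 8 mm of where it started (all of step 3 and distance of each of disc_large, disc_medium, disc_small, punch_large, punch_medium, punch_small, hammer, bangle, caliper from where it was at the start of the episode below 0.008 m).
It fails at once if the robot touches anything (over 0.5 N) (contact force between any of the fingers, the arm and anything else above 0.5 N).
It fails at once if a disc, punch or bystander is lifted, carried or shifted by more than 8 mm (distance of any of disc_large, disc_medium, disc_small, punch_large, punch_medium, punch_small, hammer, bangle, caliper from where it was at the start of the episode above 0.008 m).
It fails at once if the TCP comes within 13 mm of the axis of any other disc, hollow or punch, less than 68 mm above it ((horizontal distance between the grasp point and disc_medium below 0.013 m and z of the grasp point in the frame of disc_medium below 0.068 m) or (horizontal distance between the grasp point and disc_small below 0.013 m and z of the grasp point in the frame of disc_small below 0.068 m) or (horizontal distance between the grasp point and hollow_medium below 0.013 m and z of the grasp point in the frame of hollow_medium below 0.068 m) or (horizontal distance between the grasp point and hollow_small below 0.013 m and z of the grasp point in the frame of hollow_small below 0.068 m) or (horizontal distance between the grasp point and hollow_tiny below 0.013 m and z of the grasp point in the frame of hollow_tiny below 0.068 m) or (horizontal distance between the grasp point and punch_medium_top below 0.013 m and z of the grasp point in the frame of punch_medium_top below 0.068 m) or (horizontal distance between the grasp point and punch_small_top below 0.013 m and z of the grasp point in the frame of punch_small_top below 0.068 m)).
It also fails if it takes over 48 s, if anything falls off the work surface, if the arm or the gripper's body presses on something with over 40 N, if the wrist force passes 120 N, or if a joint passes its speed limit or range.

## Robot

A 6-joint arm with a two-finger parallel gripper is mounted at the origin on the work surface. World frame = base frame: x ahead of the robot, y to its left, z up, the work surface at z = 0. Lengths are in m, angles in rad, forces in N, time in s.
With the tool pointing down it reaches from about 0.3 to 0.775 m from the base axis. Payload 14.6 kg.
Tool frame: the origin (TCP) lies between the finger pads, 19 mm behind the fingertips; this is the grasp point; z points along the fingers, y is the line along which they close (so a half turn about z gives the same grasp; the last joint's range is limited). The gripper opens to 85 mm and grips with 20 to 120 N. Pads are 22 mm wide; open, the fingers measure 114 mm over their backs; the gripper's body (76 mm by 85 mm) begins 54 mm behind the grasp point. The pads swing forward as they close: fully open they stand 13 mm farther back than shut.
Start: joints at [-1.289, 0.3, 1.521, -0, 1.321, -0.067], TCP at [0.188, -0.517, 0.25] pointing down, gripper open.
Joint ranges: [-3.03, 3.03], [-0.79, 2.21], [0.23, 2.52], [-1.04, 4.18], [0, 3.07], [-2.55, 2.55]. Speed limits (rad/s): [2.22, 2.22, 2.57, 3.14, 3.14, 3.14].

## Interface

Orientations are given as [roll, pitch, yaw] about the fixed x, y, z axes, in that order (R = Rz(yaw) Ry(pitch) Rx(roll)).
In Python, from bench import robot, vision gives the robot as it stands.
- The arm moves only by the tool move_arm, never from a script. Its argument "moves" is a list of rows, each an object of numbers: "ax", "ay", "az": the turn, a rotation vector about the world's x, y, z in degrees; "tx", "ty", "tz": the shift along the world's x, y, z in m; "grip": the opening, from 0 (shut) to 1 (fully open). A call has 1 to 20 rows; each row is the pose to reach, as a shift and turn from the pose commanded when the call began; what a row does not reach only later rows make up. A row lasts 1/12 s, in which the tool goes at most 41.7 mm and 7.16 degrees, less where a joint would pass 70% of its speed; a pose out of reach is approached as far as the arm can. A call with a gripper value outside its range is refused whole. The fingers move at their own pace and stop on an object; the grip force is fixed at half the most. Time passes only in rows, so rows that repeat a pose let the fingers close. It gives the time, the measured TCP pose, the force, the opening and the grip force at its end, in the units of the state.
- robot.get_state(): the state, without advancing time (a new reading comes with each control period).
- vision.grab_frame(name): name is "scene" or "top" or "wrist"; returns a dict with "frame" (480x640x3 uint8, red, green, blue), "fx", "fy", "cx", "cy" (pixels), "k1" (the pictures are not rectified: a ray, as slopes to the right and down, at radius r is drawn at 1 + k1 r^2 times it, then the intrinsics apply), "R" (3x3) and "t" (3): a world point X has camera coordinates R X + t; the wrist camera has in their place "mount" (4x4, takes a point from camera to tool coordinates, whose origin is the TCP and whose axes are the flange's). Camera axes: x right, y down, z forward; pixel columns grow to the right and rows downward; lengths in m; the calibration is good to about 2 mm. A picture is of the moment at which its call begins: read the wrist's pose just before it. There is no depth.
- robot.sign_off(): hands the job in; it is judged then, once.
The state is a dict: "clock": time; "joint_positions": joint angles; "qvel": joint speeds; "joint_torque": joint torques, N m; "eef_pos": TCP position; "tool_rot": TCP orientation; "wrist_force": force on the tool from outside, world axes, zero at the start; "wrist_torque": the same for the moment, N m; "width": opening from 0.0 (shut) to 1.0 (fully open); "grasp_force": force on a finger pad.
Only numpy, scipy, OpenCV 4.12 (cv2) and the standard library are available. Lean on these libraries where they do the work, as an engineer would, in place of code of your own. Each camera call takes 0.05 s, during which the arm holds its last target. There are 200 camera calls.

## Working session

There is one attempt and no reset: what is moved stays moved. The work goes in short steps, Python scripts to look and compute and a tool call to move; the robot and the scene stay as the last step left them, time stands still between calls to the robot, and variables do not carry over. Pictures are saved under pics/ and viewed, at most 10 in all, crops included, and the job is handed in when it is done.

Besides the shell and the picture viewer there is one more tool, called after "Request:" as name(argument=value, ...) on one line, values as JSON. move_arm: Moves the arm, as the interface text tells. Its arguments: {"type":"object","properties":{"moves":{"type":"array","items":{"type":"object","properties":{"ax":{"type":"number"},"ay":{"type":"number"},"az":{"type":"number"},"tx":{"type":"number"},"ty":{"type":"number"},"tz":{"type":"number"},"grip":{"type":"number"}}}}},"required":["moves"]}

```bash
mkdir -p pics
cat > h.py <<'E'
import numpy as np, cv2, pickle
from bench import robot, vision
def grab(n):
    f=vision.grab_frame(n); pickle.dump(f,open(f'pics/{n}.pkl','wb')); return f
def load(n): return pickle.load(open(f'pics/{n}.pkl','rb'))
def px2w(f,u,v,z):
    x,y=(u-f['cx'])/f['fx'],(v-f['cy'])/f['fy']
    a,b=x,y
    for _ in range(20):
        s=1+f['k1']*(a*a+b*b); a,b=x/s,y/s
    R,t=np.array(f['R']),np.array(f['t'])
    d=R.T@[a,b,1]; c=-R.T@t
    return c+d*(z-c[2])/d[2]
E
python3 - <<'E'
from h import *
for n in('top','scene'):
    f=grab(n); cv2.imwrite(f'pics/{n}.png',f['frame'][...,::-1]); print(n,f['fx'],f['k1'],-np.array(f['R']).T@f['t'])
E
```

```text
top 507.6631349204267 -0.05465480299398641 [0.40988852 0.00718314 1.01882397]
scene 576.1566311485584 -0.04359666873801868 [ 1.39251913 -0.28909392  0.68298829]
```

View pics/top.png

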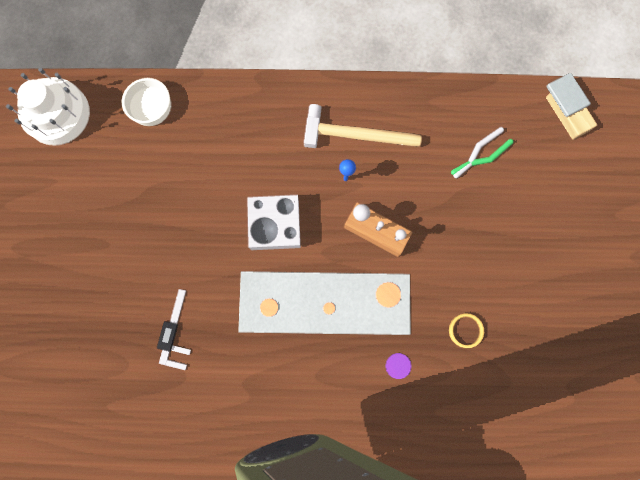

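View pics/scene.png

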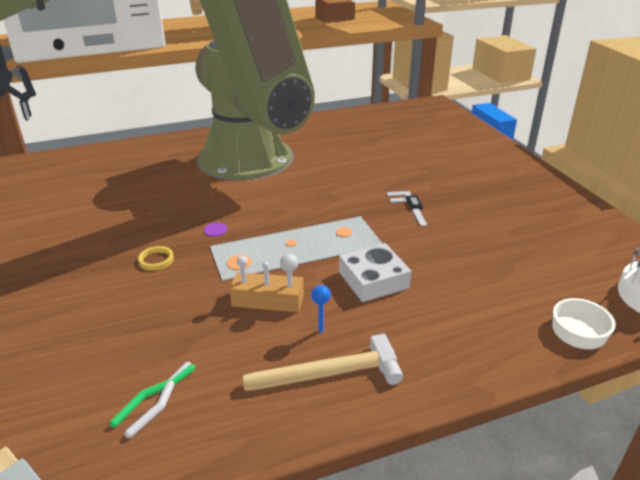

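The top view shows three copper discs at (388,295), (269,308) and (329,308). There is also a purple disc at (398,366), hollows at (264,231), (285,206), (290,232) and (258,204), punches at (361,212), (380,226) and (400,235), and a blue punch at (347,168). By size and colour, the ones meant are disc (388,295), hollow (264,231) and punch (361,212). I'll confirm this in one crop.

Run:
```python
from h import *
f=load('top'); im=f['frame'][180:340,230:430,::-1]
cv2.imwrite('pics/crop.png',cv2.resize(im,None,fx=3.75,fy=3.75,interpolation=cv2.INTER_CUBIC))
g=load('scene')
for n,u,v,z in(('disc',388.3,294.5,.003),('dmed',269,308,.003),('dsm',329,308,.003),('hol',264,231,.04),('punch',361.5,212.5,.09),('pm',400,235,.084),('psm',380,226,.08),('blue',347,168,.09)): print(n,px2w(f,u,v,z).round(4))
for n,u,v,z in(('disc',238.5,262.5,.003),('hol',379,256,.04),('punch',289,262,.089),('blue',321,294,.07)): print('scene',n,px2w(g,u,v,z).round(4))
s=robot.get_state();print(s['clock'],s['eef_pos'],s['tool_rot'])
```

```text
disc [ 0.4671 -0.1265  0.003 ]
dmed [0.4368 0.1108 0.003 ]
dsm [ 0.4387 -0.0084  0.003 ]
hol [0.5854 0.1214 0.04  ]
punch [ 0.6144 -0.0656  0.09  ]
pm [ 0.5738 -0.1384  0.084 ]
psm [ 0.5911 -0.1014  0.08  ]
blue [ 0.7004 -0.0379  0.09  ]
scene disc [ 0.4671 -0.1282  0.003 ]
scene hol [0.59   0.1201 0.04  ]
scene punch [ 0.6131 -0.0656  0.089 ]
scene blue [ 0.6927 -0.0354  0.07  ]
0.1 [ 0.18793116 -0.51671294  0.24946684] [-3.14056117e+00 -1.06212678e-04  3.48796825e-01]
```

View pics/crop.png

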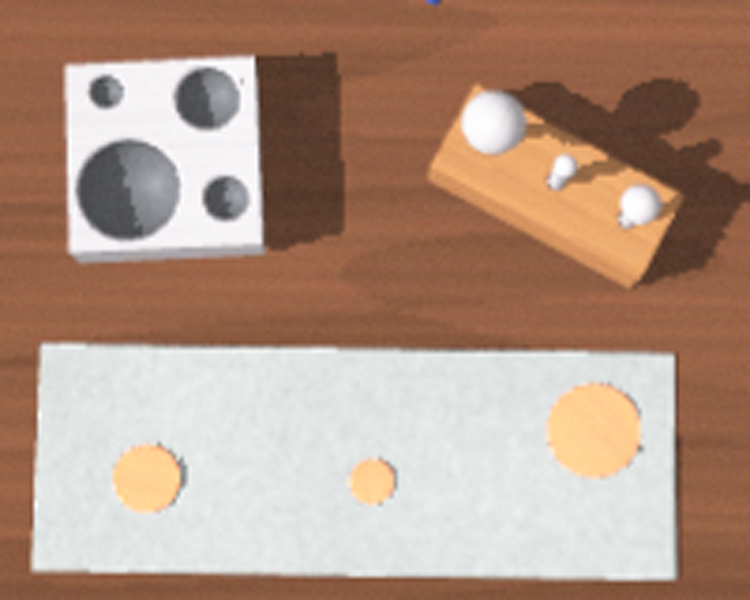

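Confirmed: the large copper disc is at (388.4,294.7), the largest hollow at (264.4,230.7) and the largest steel ball at (361.5,212.5). The views agree on disc (0.467,-0.127), hollow (0.587,0.121) and punch (0.614,-0.066). I'll travel at z 0.25 with the fingers shut.

Request:
move_arm(moves=[{"tx":0.014,"ty":0.02,"tz":0,"grip":0},{"tx":0.028,"ty":0.039,"grip":0},{"tx":0.042,"ty":0.059,"grip":0},{"tx":0.056,"ty":0.078,"grip":0},{"tx":0.074,"ty":0.104,"grip":0},{"tx":0.093,"ty":0.13,"grip":0},{"tx":0.112,"ty":0.156,"grip":0},{"tx":0.13,"ty":0.182,"grip":0},{"tx":0.149,"ty":0.208,"grip":0},{"tx":0.167,"ty":0.234,"grip":0},{"tx":0.186,"ty":0.26,"grip":0},{"tx":0.205,"ty":0.286,"grip":0},{"tx":0.223,"ty":0.312,"grip":0},{"tx":0.242,"ty":0.338,"grip":0},{"tx":0.258,"ty":0.361,"grip":0},{"tx":0.27,"ty":0.378,"grip":0},{"tx":0.276,"ty":0.386,"grip":0},{"tx":0.279,"ty":0.39,"grip":0},{"tx":0.279,"ty":0.39,"grip":0},{"tx":0.279,"ty":0.39,"grip":0}])

```text
schema error: expected keys ax, ay, az, tx, ty, tz, grip
```

Run:
```python
from h import *
from scipy.spatial.transform import Rotation as Ro
s=robot.get_state(); f=grab('wrist'); print(s['clock'],s['eef_pos'],s['tool_rot'],s['width'])
T=np.eye(4);T[:3,:3]=Ro.from_euler('xyz',s['tool_rot']).as_matrix();T[:3,3]=s['eef_pos']
M=np.linalg.inv(T@np.array(f['mount'])); f['R'],f['t']=M[:3,:3],M[:3,3]; pickle.dump(f,open('pics/wrist.pkl','wb'))
im=f['frame'][...,::-1].copy()
def proj(p):
    c=M[:3,:3]@p+M[:3,3]; a,b=c[:2]/c[2]; k=1+f['k1']*(a*a+b*b); return a*k*f['fx']+f['cx'],b*k*f['fy']+f['cy']
for p in((.467,-.127,.006),(.587,.121,.04),(.614,-.0656,.105)): print(proj(np.array(p)))
cv2.imwrite('pics/wrist1.png',im)
```

```text
0.1 [ 0.18793116 -0.51671294  0.24946684] [-3.14056117e+00 -1.06212678e-04  3.48796825e-01] 1.0009632813146243
(np.float64(-6.438737084973411), np.float64(-251.71660655042888))
(np.float64(15.337923607344635), np.float64(-142.82784930869462))
(np.float64(241.37625029977474), np.float64(98.97860698862615))
```

View pics/wrist1.png

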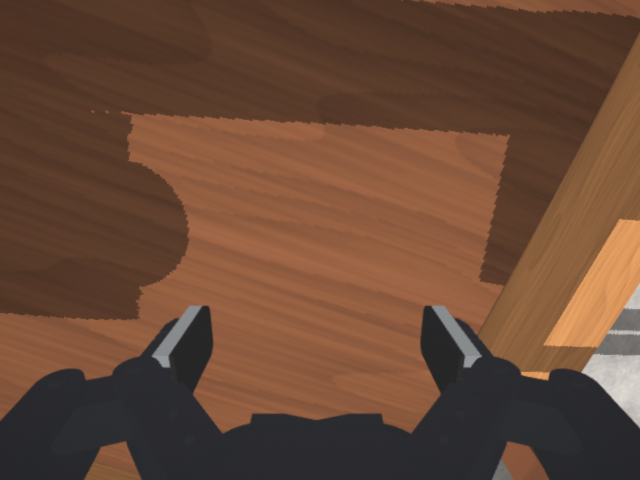

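The move was refused because every row needs all seven keys, so the arm hasn't moved and the wrist view shows only bare bench. I'll send it again with full rows; the row limit paces the motion.

Request:
move_arm(moves=[{"ax":0,"ay":0,"az":0,"tx":0.014,"ty":0.02,"tz":0,"grip":0},{"ax":0,"ay":0,"az":0,"tx":0.028,"ty":0.039,"tz":0,"grip":0},{"ax":0,"ay":0,"az":0,"tx":0.042,"ty":0.059,"tz":0,"grip":0},{"ax":0,"ay":0,"az":0,"tx":0.056,"ty":0.078,"tz":0,"grip":0},{"ax":0,"ay":0,"az":0,"tx":0.074,"ty":0.104,"tz":0,"grip":0},{"ax":0,"ay":0,"az":0,"tx":0.093,"ty":0.13,"tz":0,"grip":0},{"ax":0,"ay":0,"az":0,"tx":0.112,"ty":0.156,"tz":0,"grip":0},{"ax":0,"ay":0,"az":0,"tx":0.13,"ty":0.182,"tz":0,"grip":0},{"ax":0,"ay":0,"az":0,"tx":0.149,"ty":0.208,"tz":0,"grip":0},{"ax":0,"ay":0,"az":0,"tx":0.167,"ty":0.234,"tz":0,"grip":0},{"ax":0,"ay":0,"az":0,"tx":0.186,"ty":0.26,"tz":0,"grip":0},{"ax":0,"ay":0,"az":0,"tx":0.205,"ty":0.286,"tz":0,"grip":0},{"ax":0,"ay":0,"az":0,"tx":0.223,"ty":0.312,"tz":0,"grip":0},{"ax":0,"ay":0,"az":0,"tx":0.242,"ty":0.338,"tz":0,"grip":0},{"ax":0,"ay":0,"az":0,"tx":0.258,"ty":0.361,"tz":0,"grip":0},{"ax":0,"ay":0,"az":0,"tx":0.27,"ty":0.378,"tz":0,"grip":0},{"ax":0,"ay":0,"az":0,"tx":0.276,"ty":0.386,"tz":0,"grip":0},{"ax":0,"ay":0,"az":0,"tx":0.279,"ty":0.39,"tz":0,"grip":0},{"ax":0,"ay":0,"az":0,"tx":0.279,"ty":0.39,"tz":0,"grip":0},{"ax":0,"ay":0,"az":0,"tx":0.279,"ty":0.39,"tz":0,"grip":0}])

```text
clock: 1.82
eef_pos: [0.4666, -0.1275, 0.2499]
tool_rot: [-3.142, 0.0, 0.348]
wrist_force: [0.0, -0.7, 0.2]
width: 0.003
grasp_force: 0.0
```

```bash
cat >> h.py <<'E'
from scipy.spatial.transform import Rotation as Ro
def wrist(pic,pts):
    s=robot.get_state(); f=grab('wrist'); print(s['clock'],s['eef_pos'].round(4) if hasattr(s['eef_pos'],'round') else s['eef_pos'])
    T=np.eye(4);T[:3,:3]=Ro.from_euler('xyz',s['tool_rot']).as_matrix();T[:3,3]=s['eef_pos']
    M=np.linalg.inv(T@np.array(f['mount'])); f['R'],f['t']=M[:3,:3],M[:3,3]; pickle.dump(f,open('pics/wrist.pkl','wb'))
    im=f['frame'][...,::-1].copy()
    for p in pts:
        c=M[:3,:3]@np.array(p)+M[:3,3]; a,b=c[:2]/c[2]; k=1+f['k1']*(a*a+b*b)
        u,v=a*k*f['fx']+f['cx'],b*k*f['fy']+f['cy']; print(p,round(u),round(v),c[2].round(3))
        cv2.drawMarker(im,(int(u),int(v)),(0,255,0),0,14,1)
    cv2.imwrite(pic,im)
E
python3 - <<'E'
from h import *
wrist('pics/wrist2.png',[(.467,-.127,.006),(.614,-.0656,.105)])
E
```

```text
1.8167 [ 0.4666 -0.1275  0.2499]
(0.467, -0.127, 0.006) 317 211 0.374
(0.614, -0.0656, 0.105) 306 4 0.233
```

View pics/wrist2.png

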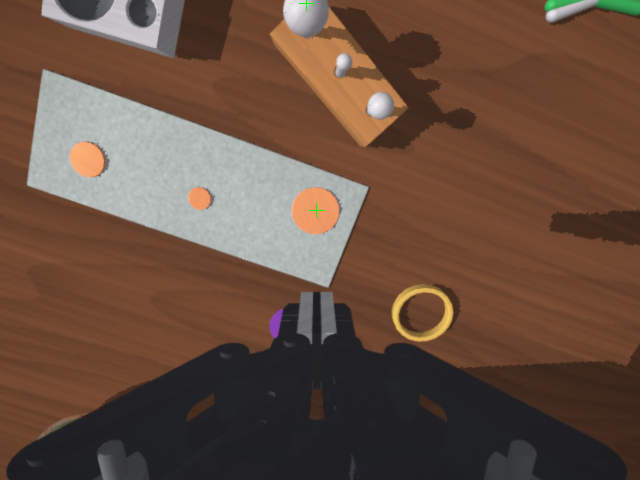

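The wrist view shows the large disc centred at (316,210) and the punch ball at (306,10), both matching the predictions. I'll come down to z 0.05 and hold.

Request:
move_arm(moves=[{"ax":0,"ay":0,"az":0,"tx":0,"ty":0,"tz":-0.02,"grip":0},{"ax":0,"ay":0,"az":0,"tx":0,"ty":0,"tz":-0.05,"grip":0},{"ax":0,"ay":0,"az":0,"tx":0,"ty":0,"tz":-0.08,"grip":0},{"ax":0,"ay":0,"az":0,"tx":0,"ty":0,"tz":-0.11,"grip":0},{"ax":0,"ay":0,"az":0,"tx":0,"ty":0,"tz":-0.14,"grip":0},{"ax":0,"ay":0,"az":0,"tx":0,"ty":0,"tz":-0.165,"grip":0},{"ax":0,"ay":0,"az":0,"tx":0,"ty":0,"tz":-0.185,"grip":0},{"ax":0,"ay":0,"az":0,"tx":0,"ty":0,"tz":-0.195,"grip":0},{"ax":0,"ay":0,"az":0,"tx":0,"ty":0,"tz":-0.2,"grip":0},{"ax":0,"ay":0,"az":0,"tx":0,"ty":0,"tz":-0.2,"grip":0},{"ax":0,"ay":0,"az":0,"tx":0,"ty":0,"tz":-0.2,"grip":0},{"ax":0,"ay":0,"az":0,"tx":0,"ty":0,"tz":-0.2,"grip":0},{"ax":0,"ay":0,"az":0,"tx":0,"ty":0,"tz":-0.2,"grip":0},{"ax":0,"ay":0,"az":0,"tx":0,"ty":0,"tz":-0.2,"grip":0},{"ax":0,"ay":0,"az":0,"tx":0,"ty":0,"tz":-0.2,"grip":0},{"ax":0,"ay":0,"az":0,"tx":0,"ty":0,"tz":-0.2,"grip":0},{"ax":0,"ay":0,"az":0,"tx":0,"ty":0,"tz":-0.2,"grip":0},{"ax":0,"ay":0,"az":0,"tx":0,"ty":0,"tz":-0.2,"grip":0},{"ax":0,"ay":0,"az":0,"tx":0,"ty":0,"tz":-0.2,"grip":0},{"ax":0,"ay":0,"az":0,"tx":0,"ty":0,"tz":-0.2,"grip":0}])

```text
clock: 3.53
eef_pos: [0.467, -0.1269, 0.05]
tool_rot: [-3.142, 0.0, 0.349]
wrist_force: [0.9, -0.0, -0.3]
width: 0.003
grasp_force: 0.0
```

Request:
move_arm(moves=[{"ax":0,"ay":0,"az":0,"tx":0,"ty":0,"tz":0,"grip":0},{"ax":0,"ay":0,"az":0,"tx":0,"ty":0,"tz":0,"grip":0},{"ax":0,"ay":0,"az":0,"tx":0,"ty":0,"tz":0,"grip":0},{"ax":0,"ay":0,"az":0,"tx":0,"ty":0,"tz":0,"grip":0},{"ax":0,"ay":0,"az":0,"tx":0,"ty":0,"tz":0,"grip":0},{"ax":0,"ay":0,"az":0,"tx":0,"ty":0,"tz":0.01,"grip":0},{"ax":0,"ay":0,"az":0,"tx":0,"ty":0,"tz":0.03,"grip":0},{"ax":0,"ay":0,"az":0,"tx":0,"ty":0,"tz":0.06,"grip":0},{"ax":0,"ay":0,"az":0,"tx":0,"ty":0,"tz":0.09,"grip":0},{"ax":0,"ay":0,"az":0,"tx":0,"ty":0,"tz":0.12,"grip":0},{"ax":0,"ay":0,"az":0,"tx":0,"ty":0,"tz":0.15,"grip":0},{"ax":0,"ay":0,"az":0,"tx":0,"ty":0,"tz":0.175,"grip":0},{"ax":0,"ay":0,"az":0,"tx":0,"ty":0,"tz":0.19,"grip":0},{"ax":0,"ay":0,"az":0,"tx":0,"ty":0,"tz":0.2,"grip":0},{"ax":0,"ay":0,"az":0,"tx":0,"ty":0,"tz":0.2,"grip":0}])

```text
clock: 4.78
eef_pos: [0.4674, -0.127, 0.2522]
tool_rot: [3.139, -0.003, 0.349]
wrist_force: [0.7, -0.1, 0.6]
width: -0.004
grasp_force: 0.0
```

Request:
move_arm(moves=[{"ax":0,"ay":0,"az":0,"tx":0.006,"ty":0.012,"tz":0,"grip":0},{"ax":0,"ay":0,"az":0,"tx":0.015,"ty":0.031,"tz":0,"grip":0},{"ax":0,"ay":0,"az":0,"tx":0.027,"ty":0.056,"tz":0,"grip":0},{"ax":0,"ay":0,"az":0,"tx":0.039,"ty":0.081,"tz":0,"grip":0},{"ax":0,"ay":0,"az":0,"tx":0.051,"ty":0.106,"tz":0,"grip":0},{"ax":0,"ay":0,"az":0,"tx":0.063,"ty":0.131,"tz":0,"grip":0},{"ax":0,"ay":0,"az":0,"tx":0.075,"ty":0.156,"tz":0,"grip":0},{"ax":0,"ay":0,"az":0,"tx":0.087,"ty":0.181,"tz":0,"grip":0},{"ax":0,"ay":0,"az":0,"tx":0.099,"ty":0.206,"tz":0,"grip":0},{"ax":0,"ay":0,"az":0,"tx":0.109,"ty":0.228,"tz":0,"grip":0},{"ax":0,"ay":0,"az":0,"tx":0.116,"ty":0.242,"tz":0,"grip":0},{"ax":0,"ay":0,"az":0,"tx":0.12,"ty":0.248,"tz":0,"grip":0},{"ax":0,"ay":0,"az":0,"tx":0.12,"ty":0.248,"tz":0,"grip":0},{"ax":0,"ay":0,"az":0,"tx":0.12,"ty":0.248,"tz":0,"grip":0}])

```text
clock: 5.95
eef_pos: [0.5866, 0.1206, 0.2491]
tool_rot: [-3.141, 0.001, 0.349]
wrist_force: [-0.7, 0.5, -0.4]
width: -0.002
grasp_force: 0.0
```

Run:
```python
from h import *
wrist('pics/wrist3.png',[(.587,.121,.04),(.614,-.0656,.105)])
```

```text
5.95 [0.5866 0.1206 0.2491]
(0.587, 0.121, 0.04) 317 218 0.341
(0.614, -0.0656, 0.105) 542 281 0.29
```

View pics/wrist3.png

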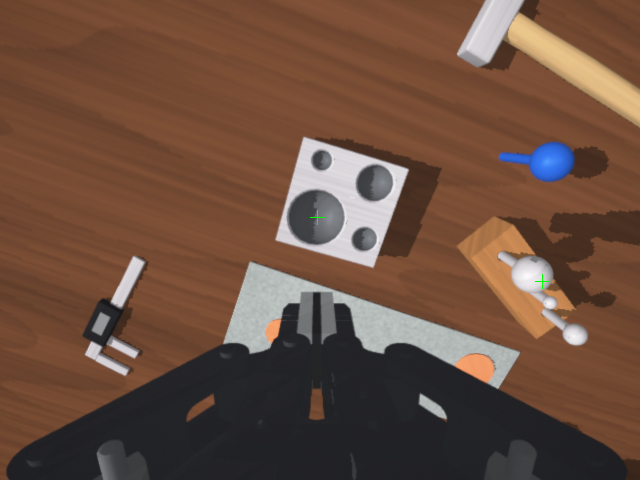

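The hollow is centred at (315,217), right on its marker. The punch ball is centred near (532,273), and its crown marker sits slightly outward on it, as expected. I'll come down to z 0.084 and hold.

Request:
move_arm(moves=[{"ax":0,"ay":0,"az":0,"tx":0,"ty":0,"tz":-0.02,"grip":0},{"ax":0,"ay":0,"az":0,"tx":0,"ty":0,"tz":-0.05,"grip":0},{"ax":0,"ay":0,"az":0,"tx":0,"ty":0,"tz":-0.08,"grip":0},{"ax":0,"ay":0,"az":0,"tx":0,"ty":0,"tz":-0.11,"grip":0},{"ax":0,"ay":0,"az":0,"tx":0,"ty":0,"tz":-0.135,"grip":0},{"ax":0,"ay":0,"az":0,"tx":0,"ty":0,"tz":-0.152,"grip":0},{"ax":0,"ay":0,"az":0,"tx":0,"ty":0,"tz":-0.162,"grip":0},{"ax":0,"ay":0,"az":0,"tx":0,"ty":0,"tz":-0.166,"grip":0},{"ax":0,"ay":0,"az":0,"tx":0,"ty":0,"tz":-0.166,"grip":0},{"ax":0,"ay":0,"az":0,"tx":0,"ty":0,"tz":-0.166,"grip":0},{"ax":0,"ay":0,"az":0,"tx":0,"ty":0,"tz":-0.166,"grip":0},{"ax":0,"ay":0,"az":0,"tx":0,"ty":0,"tz":-0.166,"grip":0},{"ax":0,"ay":0,"az":0,"tx":0,"ty":0,"tz":-0.166,"grip":0},{"ax":0,"ay":0,"az":0,"tx":0,"ty":0,"tz":-0.166,"grip":0},{"ax":0,"ay":0,"az":0,"tx":0,"ty":0,"tz":-0.166,"grip":0},{"ax":0,"ay":0,"az":0,"tx":0,"ty":0,"tz":-0.166,"grip":0},{"ax":0,"ay":0,"az":0,"tx":0,"ty":0,"tz":-0.166,"grip":0},{"ax":0,"ay":0,"az":0,"tx":0,"ty":0,"tz":-0.166,"grip":0},{"ax":0,"ay":0,"az":0,"tx":0,"ty":0,"tz":-0.166,"grip":0},{"ax":0,"ay":0,"az":0,"tx":0,"ty":0,"tz":-0.166,"grip":0}])

```text
clock: 7.67
eef_pos: [0.587, 0.1211, 0.084]
tool_rot: [-3.142, -0.0, 0.349]
wrist_force: [-0.7, -0.2, 0.4]
width: 0.001
grasp_force: 0.0
```

Request:
move_arm(moves=[{"ax":0,"ay":0,"az":0,"tx":0,"ty":0,"tz":0,"grip":0},{"ax":0,"ay":0,"az":0,"tx":0,"ty":0,"tz":0,"grip":0},{"ax":0,"ay":0,"az":0,"tx":0,"ty":0,"tz":0,"grip":0},{"ax":0,"ay":0,"az":0,"tx":0,"ty":0,"tz":0,"grip":0},{"ax":0,"ay":0,"az":0,"tx":0,"ty":0,"tz":0,"grip":0},{"ax":0,"ay":0,"az":0,"tx":0,"ty":0,"tz":0.01,"grip":0},{"ax":0,"ay":0,"az":0,"tx":0,"ty":0,"tz":0.03,"grip":0},{"ax":0,"ay":0,"az":0,"tx":0,"ty":0,"tz":0.06,"grip":0},{"ax":0,"ay":0,"az":0,"tx":0,"ty":0,"tz":0.09,"grip":0},{"ax":0,"ay":0,"az":0,"tx":0,"ty":0,"tz":0.12,"grip":0},{"ax":0,"ay":0,"az":0,"tx":0,"ty":0,"tz":0.145,"grip":0},{"ax":0,"ay":0,"az":0,"tx":0,"ty":0,"tz":0.16,"grip":0},{"ax":0,"ay":0,"az":0,"tx":0,"ty":0,"tz":0.166,"grip":0},{"ax":0,"ay":0,"az":0,"tx":0,"ty":0,"tz":0.166,"grip":0}])

```text
clock: 8.83
eef_pos: [0.5873, 0.1212, 0.2518]
tool_rot: [3.141, -0.003, 0.349]
wrist_force: [0.3, 0.4, -0.2]
width: 0.001
grasp_force: 0.0
```

Request:
move_arm(moves=[{"ax":0,"ay":0,"az":0,"tx":0.001,"ty":-0.01,"tz":0,"grip":0},{"ax":0,"ay":0,"az":0,"tx":0.004,"ty":-0.028,"tz":0,"grip":0},{"ax":0,"ay":0,"az":0,"tx":0.008,"ty":-0.053,"tz":0,"grip":0},{"ax":0,"ay":0,"az":0,"tx":0.011,"ty":-0.078,"tz":0,"grip":0},{"ax":0,"ay":0,"az":0,"tx":0.015,"ty":-0.103,"tz":0,"grip":0},{"ax":0,"ay":0,"az":0,"tx":0.018,"ty":-0.128,"tz":0,"grip":0},{"ax":0,"ay":0,"az":0,"tx":0.022,"ty":-0.153,"tz":0,"grip":0},{"ax":0,"ay":0,"az":0,"tx":0.025,"ty":-0.172,"tz":0,"grip":0},{"ax":0,"ay":0,"az":0,"tx":0.027,"ty":-0.183,"tz":0,"grip":0},{"ax":0,"ay":0,"az":0,"tx":0.027,"ty":-0.187,"tz":0,"grip":0},{"ax":0,"ay":0,"az":0,"tx":0.027,"ty":-0.187,"tz":0,"grip":0},{"ax":0,"ay":0,"az":0,"tx":0.027,"ty":-0.187,"tz":0,"grip":0}])

```text
clock: 9.83
eef_pos: [0.6138, -0.0653, 0.2495]
tool_rot: [-3.141, 0.001, 0.349]
wrist_force: [-0.9, 0.6, -0.8]
width: 0.003
grasp_force: 0.0
```

Run:
```python
from h import *
wrist('pics/wrist4.png',[(.614,-.0656,.105),(.614,-.0656,.089)])
```

```text
9.8333 [ 0.6138 -0.0653  0.2495]
(0.614, -0.0656, 0.105) 318 236 0.279
(0.614, -0.0656, 0.089) 318 231 0.294
```

View pics/wrist4.png

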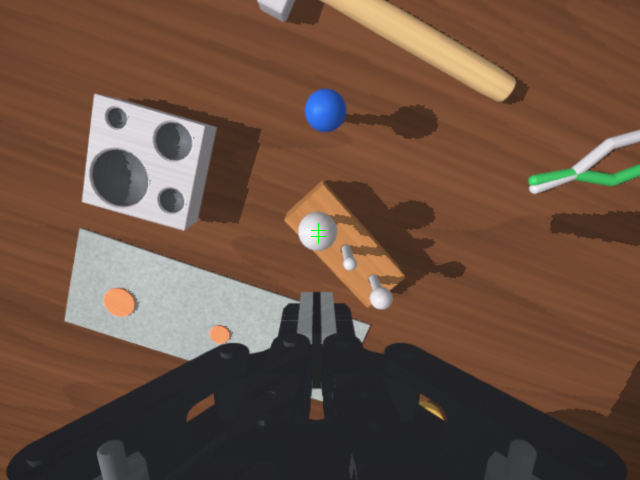

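The large steel ball is centred at (318,231), exactly on its marker. I'll come down 0.10 to z 0.15 and hold.

Request:
move_arm(moves=[{"ax":0,"ay":0,"az":0,"tx":0,"ty":0,"tz":-0.015,"grip":0},{"ax":0,"ay":0,"az":0,"tx":0,"ty":0,"tz":-0.035,"grip":0},{"ax":0,"ay":0,"az":0,"tx":0,"ty":0,"tz":-0.055,"grip":0},{"ax":0,"ay":0,"az":0,"tx":0,"ty":0,"tz":-0.075,"grip":0},{"ax":0,"ay":0,"az":0,"tx":0,"ty":0,"tz":-0.09,"grip":0},{"ax":0,"ay":0,"az":0,"tx":0,"ty":0,"tz":-0.098,"grip":0},{"ax":0,"ay":0,"az":0,"tx":0,"ty":0,"tz":-0.1,"grip":0},{"ax":0,"ay":0,"az":0,"tx":0,"ty":0,"tz":-0.1,"grip":0},{"ax":0,"ay":0,"az":0,"tx":0,"ty":0,"tz":-0.1,"grip":0},{"ax":0,"ay":0,"az":0,"tx":0,"ty":0,"tz":-0.1,"grip":0},{"ax":0,"ay":0,"az":0,"tx":0,"ty":0,"tz":-0.1,"grip":0},{"ax":0,"ay":0,"az":0,"tx":0,"ty":0,"tz":-0.1,"grip":0},{"ax":0,"ay":0,"az":0,"tx":0,"ty":0,"tz":-0.1,"grip":0},{"ax":0,"ay":0,"az":0,"tx":0,"ty":0,"tz":-0.1,"grip":0},{"ax":0,"ay":0,"az":0,"tx":0,"ty":0,"tz":-0.1,"grip":0},{"ax":0,"ay":0,"az":0,"tx":0,"ty":0,"tz":-0.1,"grip":0},{"ax":0,"ay":0,"az":0,"tx":0,"ty":0,"tz":-0.1,"grip":0},{"ax":0,"ay":0,"az":0,"tx":0,"ty":0,"tz":-0.1,"grip":0},{"ax":0,"ay":0,"az":0,"tx":0,"ty":0,"tz":-0.1,"grip":0},{"ax":0,"ay":0,"az":0,"tx":0,"ty":0,"tz":-0.1,"grip":0}])

```text
clock: 11.55
eef_pos: [0.614, -0.0659, 0.15]
tool_rot: [3.142, -0.0, 0.349]
wrist_force: [-0.4, 0.8, -0.6]
width: 0.003
grasp_force: 0.0
```

Request:
move_arm(moves=[{"ax":0,"ay":0,"az":0,"tx":0,"ty":0,"tz":0,"grip":0},{"ax":0,"ay":0,"az":0,"tx":0,"ty":0,"tz":0,"grip":0},{"ax":0,"ay":0,"az":0,"tx":0,"ty":0,"tz":0,"grip":0},{"ax":0,"ay":0,"az":0,"tx":0,"ty":0,"tz":0,"grip":0},{"ax":0,"ay":0,"az":0,"tx":0,"ty":0,"tz":0,"grip":0},{"ax":0,"ay":0,"az":0,"tx":0,"ty":0,"tz":0,"grip":0}])

```text
clock: 12.05
eef_pos: [0.614, -0.0659, 0.15]
tool_rot: [3.142, -0.0, 0.349]
wrist_force: [0.4, 0.3, -1.0]
width: 0.003
grasp_force: 0.0
```

```bash
python3 -c "
from bench import robot
s=robot.get_state();print(s['clock'],s['eef_pos'],s['tool_rot']);print(robot.sign_off())"
```

```text
12.05 [ 0.61396768 -0.06588796  0.14999448] [ 3.14156162e+00 -2.93811703e-05  3.48778973e-01]
the job is handed in; nothing more can be done
None
```

I pointed at the largest copper disc, the largest hollow and the largest punch in that order, held over a second at each with no sign of contact, and handed the job in at 12 s still pointing at the punch; no verdict came back.

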